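# Spring check on the drum sander's guard

## Task

Check the drum sander's guard: first pull the tab of its spring gauge out to the long line at 30 mm, keep it there for a second, then let it spring right back and let go of it. Then take the guard by its barrel grip, lift it to 50 degrees (the long tick on the quadrant) and keep it there for the drum to be inspected: finish while the gripper is still holding it, as it springs shut when let go. Leave the loose things around the machine where they are.

Things in the scene. Friction and masses are not known exactly. Their poses are not given: they have to be found in the camera images.
- machine: Grey-green bench drum sander, fixed. Origin at bench height under the middle of its drum housing (180 x 180 mm, 120 high). x points from its front (robot side) to its back, y to the left, z up. Base slab 20 mm thick, x -120 to 120, y -115 to 245 mm; motor box 165 mm high at x -75 to 75, y 100 to 230. Spring gauge on its right (-y) side
- hinge (a point): Middle of the guard's hinge, 88 mm behind (+x of) the machine's origin and 125 mm above the bench. The hinge axis is the machine's y axis
- guard (a joint): Angle of the guard (rad): 0 shut and level, growing as its front edge rises and swings back, away from the robot; stop at 1.7; 50 degrees = 0.873. A flat aluminium cover 180 mm long from the hinge to the machine's front, 178 wide, 6 thick, with a 10 mm lip down at its front edge. Spring and weight shut it; holding it open takes roughly 3 to 7 N at the grip
- guard_grip (a point): Centre of the guard's grip: a black barrel 24 mm thick, 36 mm long along the hinge axis, on a 12 mm stem. With the guard shut it is 150 mm in front of the hinge and 42 mm above it, 36 mm over the cover's top; it turns with the guard. Free from above and at both ends; pinched by its end faces it pivots between upright fingers as the guard turns
- mark50 (a point): Long thick tick at 50 degrees on the thin metal quadrant (105 mm radius about the hinge, short ticks every 10 degrees, up to 230 mm above the bench) that stands fixed beside the guard, 97 mm to the right of the machine's middle. The guard's right edge points to it at 50 degrees
- gauge (a joint): How far the spring gauge is drawn out (m): 0 at rest, stop at 0.055. It slides level out of the machine's right side, along the machine's -y axis. Spring: 4.5 N to start moving, about 9 N at 0.030; springs back when released
- gauge_grip (a point): Grip point of the gauge's upright steel tab, on its centre line, 18 mm below its top edge, 92 mm above the bench. The tab is 24 mm (machine x) by 14 mm (machine y), from 50 to 110 mm above the bench. At rest this point is 30 mm to the front of the machine's origin and 60 mm out from the housing's side wall. An index fin under the tab runs over the scale
- line30 (a point): Middle of the long thick line at 30 mm, right across the gauge's flat aluminium scale (50 mm wide, top 26 mm above the bench, under the tab); short lines on its edges mark every 10 mm from 0 (rest) to 50. The fin under the tab stands over this line when the gauge is drawn out 30 mm
- pad1: Loose bystander, sanding pad: aluminium pedestal 72 mm high with a dark mushroom pad 64 mm wide on top, 87 mm high in all. Origin at its underside
- pad2: Loose bystander, a second sanding pad, same as the first. Origin at its underside
- blank: Loose bystander, turned pale wood blank, 62 mm high, 56 mm wide. Origin at its underside
- brush: Loose bystander, bench brush, 180 mm long, lying flat. Origin at its underside
- wrench: Loose bystander, wrench, 150 mm long, lying flat. Origin at its underside
- collar: Loose bystander, thick steel ring, 48 mm across, 22 mm high. Origin at its underside
- tin: Loose bystander, closed plain metal can, 64 mm wide, 85 mm high. Origin at its underside

How it is judged:
By the outcome, as a careful person would: the job done as asked, in the order asked, and still so for the second after the job is handed in, while the arm keeps its last pose, push and grip.
It also fails if it takes over 51 s, if anything falls off the work surface, if the arm or the gripper's body presses on something with over 40 N, if the wrist force passes 120 N, or if a joint passes its speed limit or range.

## Robot

A 6-joint arm with a two-finger parallel gripper is mounted at the origin on the work surface. World frame = base frame: x ahead of the robot, y to its left, z up, the work surface at z = 0. Lengths are in m, angles in rad, forces in N, time in s.
With the tool pointing down it reaches from about 0.325 to 0.9 m from the base axis. Payload 6.1 kg.
Tool frame: the origin (TCP) lies on the centre line of the jaws, within the pads' length; the fingertips stand 17 mm ahead of it and the grasp point (between the pads) lies 2 mm behind it; z points along the fingers, x is the direction in which the jaws open and shut, and the axes are right-handed (so a half turn about z gives the same grasp; the last joint's range is limited). The gripper opens to 85 mm and grips with 20 to 120 N. Pads are 22 mm wide; open, the fingers measure 114 mm over their backs; the gripper's body (76 mm by 85 mm) begins 54 mm behind the grasp point. The pads swing forward as they close: fully open they stand 13 mm farther back than shut.
Start: joints at [-1.448, 0.22, 1.526, -0, 1.395, -0.126], TCP at [0.154, -0.606, 0.248] pointing down, gripper open.
Joint ranges: [-2.98, 2.98], [-0.91, 2.08], [0.09, 2.57], [-1.24, 4.39], [0.2, 2.65], [-2.68, 2.68]. Speed limits (rad/s): [2.57, 2.57, 3.01, 3.14, 3.14, 3.14].

## Interface

Orientations are given as a rotation vector (axis times angle).
In Python, from station import sense, grab_frame, calibration, finish_job gives the robot as it stands.
- The arm moves only by the shell command python3 -m crank 'ROWS'. ROWS is JSON, one flat list of numbers, 7 for each row, row after row: the shift along the tool's x, y, z in mm, then the turn, a rotation vector about the tool's x, y, z in degrees, then the opening, from 0 (shut) to 1 (fully open). A call has exactly 8 rows; each row shifts and turns the commanded pose from where the row before left it, along the tool's axes as they then stand; what a row does not reach is not made up. A row lasts 1/8 s, in which the tool goes at most 62.5 mm and 10.7 degrees, less where a joint would pass 70% of its speed; a pose out of reach is approached as far as the arm can. A call is refused whole if a number of a shift passes 62.5 or a number of a turn 10.7, either way. A call with a gripper value outside its range is refused whole. The fingers move at their own pace and stop on an object; the grip force is fixed at half the most. Time passes only in rows, so rows that do not move let the fingers close, or fill a call up. It gives the time, the measured TCP pose, the force and the opening at its end, in the units of the state.
- sense(): the state, without advancing time (a new reading comes with each control period).
- grab_frame(name): name is "scene" or "top"; returns the picture (420x560x3 uint8, red, green, blue); there is no depth.
- calibration(name): a dict with "camera_matrix" (3x3 intrinsics, pixels), "k1" (the pictures are not rectified: a ray, as slopes to the right and down, at radius r is drawn at 1 + k1 r^2 times it, then the intrinsics apply), "xyz" and "orientation" of the camera in the world. Camera axes: x right, y up, looking along -z (the intrinsics and any distortion apply to the point x, -y, -z); pixel columns grow to the right and rows downward; lengths in m; the calibration is good to about 2 mm. A picture is of the moment at which its call begins. calibration takes no time and is no camera call.
- finish_job(): hands the job in, once; it reports no verdict.
The state is a dict: "time": time; "q": joint angles; "qvel": joint speeds; "joint_efforts": joint torques, N m; "tool_pos": TCP position; "eef_rot": TCP orientation; "contact_force": force on the tool from outside, world axes, zero at the start; "moment": the same for the moment, N m; "finger_gap": finger opening in m.
Only numpy, scipy, OpenCV 4.12 (cv2) and the standard library are available. Lean on these libraries where they do the work, as an engineer would, in place of code of your own. Each camera call takes 0.05 s, during which the arm holds its last target.

## Working session

There is one attempt and no reset: what is moved stays moved. The work goes in short steps, Python scripts to look and compute and a shell command to move; the robot and the scene stay as the last step left them, time stands still between calls to the robot, and variables do not carry over. Pictures are saved under pics/ and viewed, and the job is handed in when it is done.

```bash
mkdir -p pics; python3 - <<'E'
from station import *
import cv2
s=sense();print(s)
for n in("scene","top"):
    cv2.imwrite(f"pics/{n}0.png",grab_frame(n)[:,:,::-1]);print(n,calibration(n))
E
```

```text
{'time': 0.0, 'q': array([-1.44809211e+00,  2.21235643e-01,  1.52760725e+00, -4.04938045e-05,
        1.39471855e+00, -1.26094453e-01]), 'qvel': array([-6.16610058e-05, -7.56134322e-04,  3.13180501e-04,  9.50635476e-04,
       -6.20856049e-04,  4.00901984e-04]), 'joint_efforts': array([-1.92320498e-03, -4.96906650e+01, -3.89394236e+01, -2.94070669e-04,
        1.10169753e-02,  6.43558380e-06]), 'tool_pos': array([ 0.15381587, -0.6051806 ,  0.24719537]), 'eef_rot': array([-2.47883632e+00,  1.92779322e+00,  2.22644684e-03]), 'contact_force': array([ 0.61177831,  1.27305897, -0.499317  ]), 'moment': array([-0.02494523,  0.00347851,  0.02674652]), 'finger_gap': 0.08526640532514616}
scene {'camera_matrix': array([[401.2011834 ,   0.        , 280.66641385],
       [  0.        , 401.2011834 , 210.98572539],
       [  0.        ,   0.        ,   1.        ]]), 'k1': -0.09340476876339399, 'xyz': array([0.66893313, 0.68151828, 0.7499435 ]), 'orientation': array([0.0875396 , 1.17639769, 2.72086798])}
top {'camera_matrix': array([[439.15742689,   0.        , 271.87873754],
       [  0.        , 439.15742689, 209.25648862],
       [  0.        ,   0.        ,   1.        ]]), 'k1': -0.05937179412931352, 'xyz': array([0.36995448, 0.03825636, 1.33977429]), 'orientation': array([ 0.12348662, -0.10181571, -1.57639392])}
```

View pics/scene0.png

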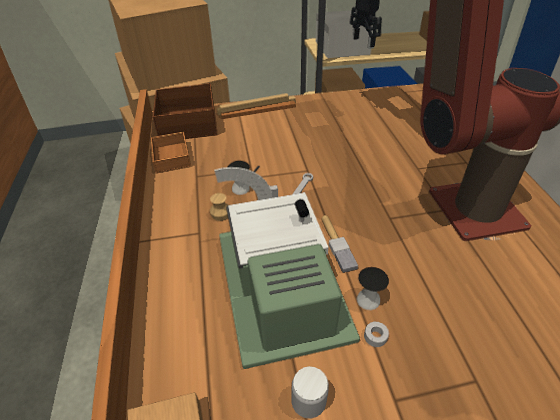

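View pics/top0.png

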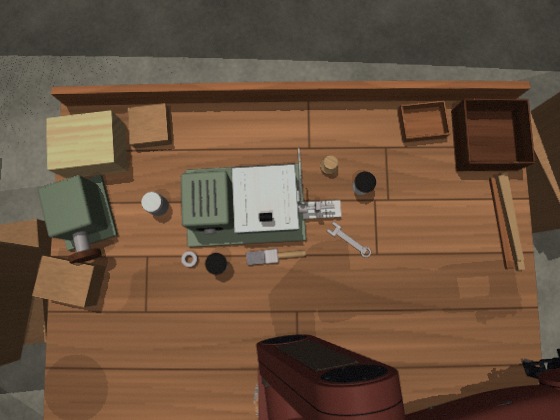

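The top view shows the machine at about (245,205), with the gauge at (320,210), pad2 at (365,183) and the wrench at (350,240). I'll zoom in and fit the pose.

```bash
cat > h.py <<'E'
import numpy as np,cv2
from scipy.spatial.transform import Rotation as R
from station import calibration
def proj(n,P):
    c=calibration(n);P=np.atleast_2d(P)
    p=R.from_rotvec(c["orientation"]).inv().apply(P-c["xyz"])
    s=np.c_[p[:,0]/-p[:,2],-p[:,1]/-p[:,2]]
    s=s*(1+c["k1"]*(s**2).sum(1,keepdims=True))
    K=c["camera_matrix"];return s*[K[0,0],K[1,1]]+K[:2,2]
def unproj(n,uv,z):
    c=calibration(n);K=c["camera_matrix"]
    d=cv2.undistortPoints(np.array(uv,float).reshape(-1,1,2),K,np.array([c["k1"],0,0,0,0.]))[:,0]
    r=R.from_rotvec(c["orientation"]).apply(np.c_[d[:,0],-d[:,1],-np.ones(len(d))])
    return c["xyz"]+r*((z-c["xyz"][2])/r[:,2])[:,None]
def crop(f,o,x0,y0,x1,y1,k):
    im=cv2.imread(f)[y0:y1,x0:x1]
    cv2.imwrite(o,cv2.resize(im,None,fx=k,fy=k,interpolation=cv2.INTER_CUBIC))
E
python3 - <<'E'
from h import *
crop("pics/top0.png","pics/top0c.png",175,140,385,270,3.8)
crop("pics/scene0.png","pics/scene0c.png",190,150,390,360,2.8)
E
```

```text
(no output)
```

View pics/top0c.png

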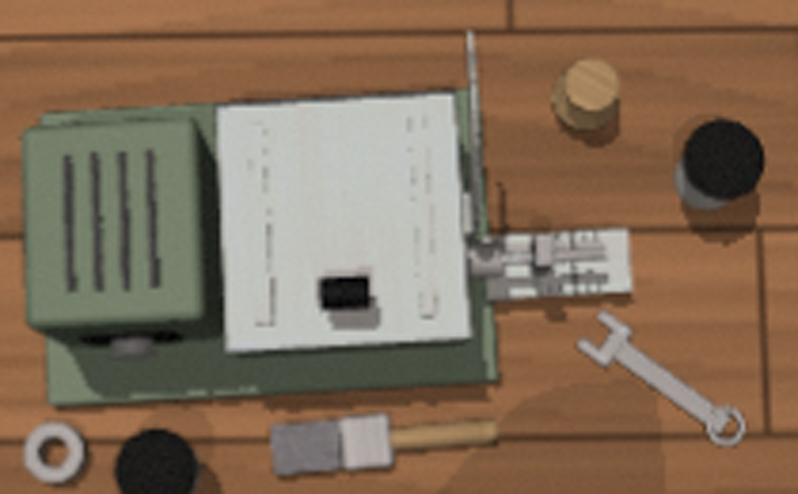

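View pics/scene0c.png

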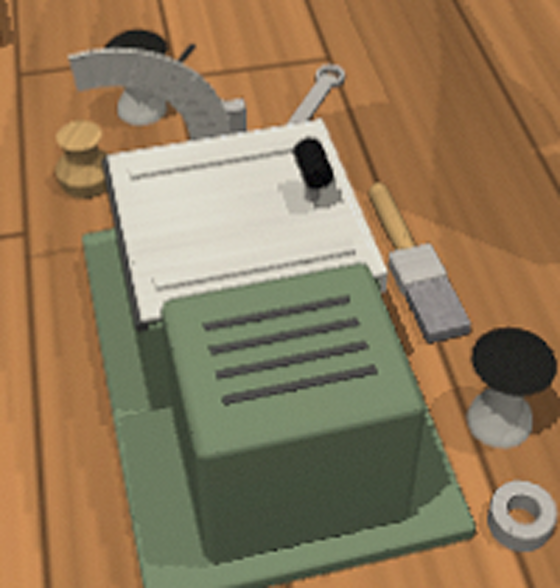

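```bash
cat > fit.py <<'E'
from h import *
from scipy.optimize import least_squares
M=dict(fr=(-92,-89,131),br=(88,-89,131),bl=(88,89,131),fl=(-92,89,131),sfr=(-120,-115,20),sfl=(-120,245,20),g=(-62,0,167))
T=dict(fr=(470,337),br=(455,94),bl=(217,104),fl=(225,352),sfr=(497,380),sfl=(52,404),g=(345,293))
S=dict(fr=(320,122),br=(107,157),fl=(385,275),sfl=(472,533),g=(313,163))
def mw(v,P): 
    c,s=np.cos(v[2]),np.sin(v[2]);P=np.atleast_2d(P)/1000.
    return P@np.array([[c,s,0],[-s,c,0],[0,0,1]])+[v[0],v[1],0]
def res(v):
    a=[proj("top",mw(v[:3],M[k]))[0]-np.array(T[k])/3.8-[175,140] for k in T]
    b=[proj("scene",mw(v[:3],M[k]))[0]-np.array(S[k])/2.8-[190,150] for k in S]
    return np.concatenate(a+b).ravel()
if __name__=="__main__":
    r=least_squares(res,[.5,.1,0],loss='soft_l1',x_scale=[.1,.1,.1]);v=r.x
    print(v,np.degrees(v[2]));print(res(v).reshape(-1,2).round(1))
    for n,p in dict(gg=(-30,-150,92),grip=(-62,0,167),l30=(-30,-180,26)).items():
        print(n,mw(v,p),proj("top",mw(v,p)))
    np.save("v.npy",v)
    for k,(uv,z) in dict(pad2=((723,160),.087),blank=((592,85),.062),wa=((603,345),.01),wb=((727,425),.01),pad1=((155,470),.087)).items():
        w=unproj("top",[np.array(uv)/3.8+[175,140]],z)[0]
        d=w[:2]-v[:2];c,s=np.cos(v[2]),np.sin(v[2]);print(k,w.round(3),"machine",(c*d[0]+s*d[1]).round(3),(-s*d[0]+c*d[1]).round(3))
E
python3 fit.py
```

```text
[0.58009579 0.07459106 0.03600629] 2.063008617905072
[[-0.6 -0.7]
 [-0.  -0.2]
 [-0.3  0.1]
 [-0.5 -1.7]
 [-0.3  0.6]
 [-2.5 -0.5]
 [-0.7 -0. ]
 [-0.1 -1.3]
 [ 0.3 -1.7]
 [-0.7 -0.9]
 [ 1.2 -1.8]
 [ 0.1 -0.1]]
gg [[ 0.55551501 -0.07639168  0.092     ]] [[317.55918266 206.94125555]]
grip [[0.51813597 0.07235915 0.167     ]] [[265.04756118 217.07866753]]
l30 [[ 0.55659497 -0.10637223  0.026     ]] [[325.54274948 209.72667958]]
pad2 [ 0.628 -0.217  0.087] machine 0.037 -0.293
blank [ 0.694 -0.122  0.062] machine 0.107 -0.2
wa [ 0.494 -0.131  0.01 ] machine -0.093 -0.203
wb [ 0.429 -0.228  0.01 ] machine -0.162 -0.297
pad1 [0.396 0.215 0.087] machine -0.179 0.147
```

```bash
cat > st.py <<'E'
from h import *
from fit import mw
from station import sense
import sys
v=np.load("v.npy")
def rep(target=None,yaw=None):
    s=sense();A=R.from_rotvec(s["eef_rot"]);
    print("t",round(s["time"],2),"tcp",s["tool_pos"].round(4),"F",s["contact_force"].round(1),"gap",round(s["finger_gap"],4),"q",s["q"].round(2))
    print("axes x,y,z\n",A.as_matrix().T.round(3))
    c,sn=np.cos(v[2]),np.sin(v[2]);d=s["tool_pos"][:2]-v[:2]
    print("machine mm",(1000*np.array([c*d[0]+sn*d[1],-sn*d[0]+c*d[1],s["tool_pos"][2]])).round(1))
    if target is not None:
        print("tool-frame delta mm",(1000*A.inv().apply(mw(v,target)[0]-s["tool_pos"])).round(1))
        for y in (0,90,-90,180):
            a=v[2]+np.radians(y);D=R.from_matrix(np.array([[np.cos(a),np.sin(a),0],[np.sin(a),-np.cos(a),0],[0,0,-1]]).T)
            print("jaw yaw",y,"rel rotvec deg",np.degrees((A.inv()*D).as_rotvec()).round(2))
if __name__=="__main__":
    rep([float(a) for a in sys.argv[1:4]] if len(sys.argv)>3 else None)
E
python3 st.py -30 -150 150
```

```text
t 0.1 tcp [ 0.1538 -0.6052  0.2473] F [ 0.1  0.3 -0.3] gap 0.0854 q [-1.45  0.22  1.53 -0.    1.39 -0.13]
axes x,y,z
 [[ 0.246 -0.969 -0.002]
 [-0.969 -0.246 -0.   ]
 [-0.     0.002 -1.   ]]
machine mm [-450.5 -664.   247.3]
tool-frame delta mm [-413.5 -519.5   98.1]
jaw yaw 0 rel rotvec deg [ -0.08   0.08 -77.81]
jaw yaw 90 rel rotvec deg [-1.5000e-01 -0.0000e+00 -1.6781e+02]
jaw yaw -90 rel rotvec deg [-0.    0.1  12.19]
jaw yaw 180 rel rotvec deg [8.0000e-02 9.0000e-02 1.0219e+02]
```

```bash
python3 -m crank '[-34.5,-43.3,0,0,0,0,1,-34.5,-43.3,0,0,0,0,1,-34.5,-43.3,0,0,0,0,1,-34.5,-43.3,0,0,0,0,1,-34.5,-43.3,0,0,0,0,1,-34.5,-43.3,0,0,0,0,1,-34.5,-43.3,0,0,0,0,1,-34.5,-43.3,0,0,0,0,1]'
python3 -m crank '[-34.5,-43.3,0,0,0,0,1,-34.5,-43.3,0,0,0,0,1,-34.5,-43.3,0,0,0,0,1,-34.5,-43.3,0,0,0,0,1,0,0,0,0,0,-9.7,0.8,0,0,0,0,0,-9.7,0.65,0,0,0,0,0,-9.7,0.65,0,0,0,0,0,-9.7,0.65]'
python3 -m crank '[0,0,0,0,0,-9.7,0.65,0,0,0,0,0,-9.7,0.65,0,0,0,0,0,-9.7,0.65,0,0,0,0,0,-9.7,0.65,0,0,15,0,0,0,0.65,0,0,15,0,0,0,0.65,0,0,15,0,0,0,0.65,0,0,0,0,0,0,0.65]'
python3 st.py -30 -150 150
python3 - <<'E'
from station import *
from h import *
for n in("scene","top"): cv2.imwrite(f"pics/{n}1.png",grab_frame(n)[:,:,::-1])
crop("pics/top1.png","pics/top1c.png",270,150,390,240,6)
crop("pics/scene1.png","pics/scene1c.png",190,110,340,230,5)
E
```

```text
time: 1.1
tool_pos: [0.4223, -0.2512, 0.2481]
eef_rot: [-2.48, 1.929, 0.0]
contact_force: [-0.0, -1.2, 0.3]
finger_gap: 0.0852
time: 2.1
tool_pos: [0.5553, -0.0763, 0.2477]
eef_rot: [2.983, -0.987, -0.002]
contact_force: [0.3, -1.0, -0.5]
finger_gap: 0.0552
time: 3.1
tool_pos: [0.5542, -0.0762, 0.2008]
eef_rot: [-3.14, -0.049, 0.006]
contact_force: [0.1, -0.4, -1.1]
finger_gap: 0.0556
t 3.1 tcp [ 0.5542 -0.0762  0.2008] F [ 0.1 -0.4 -1.1] gap 0.0556 q [-0.28  0.11  1.75 -0.    1.29 -0.31]
axes x,y,z
 [[ 0.999  0.031 -0.004]
 [ 0.031 -1.    -0.001]
 [-0.004  0.001 -1.   ]]
machine mm [ -31.3 -149.8  200.8]
tool-frame delta mm [ 1.5  0.3 50.8]
jaw yaw 0 rel rotvec deg [-0.07  0.23 -0.26]
jaw yaw 90 rel rotvec deg [ -0.24   0.13 -90.26]
jaw yaw -90 rel rotvec deg [ 0.12  0.24 89.74]
jaw yaw 180 rel rotvec deg [3.6000e-01 1.1000e-01 1.7974e+02]
```

View pics/top1c.png

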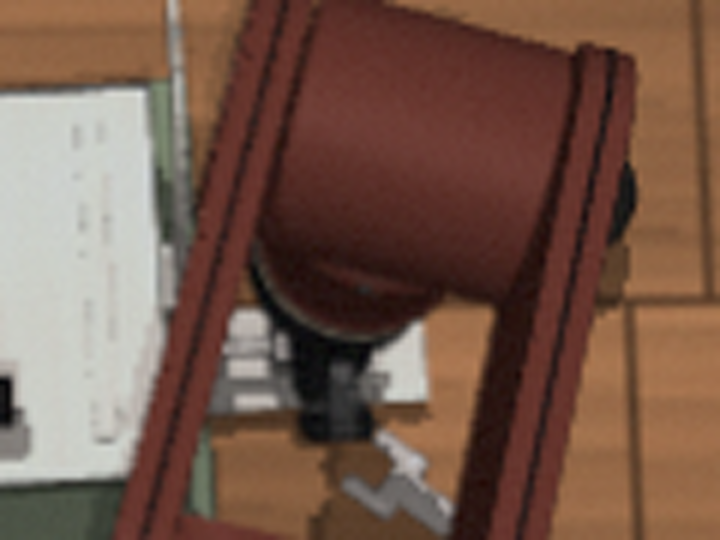

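View pics/scene1c.png

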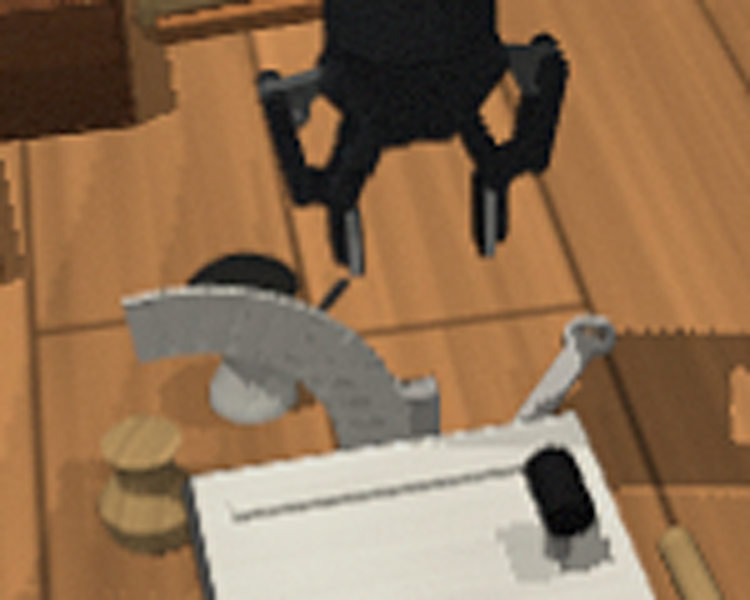

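```bash
python3 - <<'E'
from h import *
from fit import mw
v=np.load("v.npy")
P=[(-42,-143,110),(-42,-157,110),(-18,-157,110),(-18,-143,110)]
print("tabtop top-crop",((proj("top",mw(v,P))-[175,140])*3.8).round(0).tolist())
print("tabtop scene1-crop",((proj("scene",mw(v,P))-[190,110])*5).round(0).tolist())
for z in (0,.03,.06,.1,.15,.2,.25):
    print(z,unproj("top",[(307,191)],z).round(3),unproj("scene",[(257,168)],z).round(3))
im=cv2.imread("pics/top0.png")[180:230,285:350]
cv2.imwrite("pics/g0.png",cv2.resize(im,None,fx=11,fy=11,interpolation=cv2.INTER_NEAREST))
E
```

```text
tabtop top-crop [[535.0, 267.0], [554.0, 266.0], [552.0, 234.0], [534.0, 235.0]]
tabtop scene1-crop [[444.0, 390.0], [438.0, 373.0], [391.0, 380.0], [397.0, 398.0]]
0 [[ 0.619 -0.053  0.   ]] [[ 0.57  -0.307  0.   ]]
0.03 [[ 0.614 -0.051  0.03 ]] [[ 0.574 -0.267  0.03 ]]
0.06 [[ 0.608 -0.049  0.06 ]] [[ 0.578 -0.228  0.06 ]]
0.1 [[ 0.601 -0.046  0.1  ]] [[ 0.583 -0.175  0.1  ]]
0.15 [[ 0.592 -0.043  0.15 ]] [[ 0.59  -0.109  0.15 ]]
0.2 [[ 0.582 -0.04   0.2  ]] [[ 0.597 -0.043  0.2  ]]
0.25 [[ 0.573 -0.036  0.25 ]] [[0.603 0.023 0.25 ]]
```

View pics/g0.png

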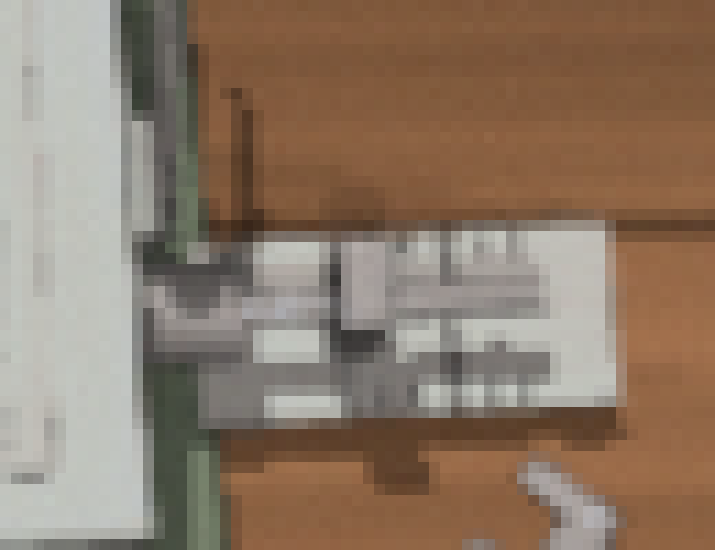

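```bash
python3 - <<'E'
from h import *
from fit import mw
v=np.load("v.npy")
for r in (95,105,115):
  t=np.radians(50)
  for y in (-97,-107,-117):
    P=mw(v,(88-r*np.cos(t),y,125+r*np.sin(t)))
    print(r,y,"top-g",((proj("top",P)[0]-[285,180])*11).round(0),"scene1c",((proj("scene",P)[0]-[190,110])*5).round(0))
E
python3 - <<'E'
from h import *
crop("pics/scene0.png","pics/q0.png",210,155,290,215,9)
E
```

```text
95 -97 top-g [163.   8.] scene1c [311. 327.]
95 -107 top-g [205.   6.] scene1c [307. 314.]
95 -117 top-g [246.   4.] scene1c [304. 301.]
105 -97 top-g [166.  28.] scene1c [324. 312.]
105 -107 top-g [208.  26.] scene1c [321. 298.]
105 -117 top-g [250.  24.] scene1c [317. 285.]
115 -97 top-g [170.  48.] scene1c [338. 296.]
115 -107 top-g [212.  46.] scene1c [334. 282.]
115 -117 top-g [254.  44.] scene1c [330. 269.]
```

View pics/q0.png

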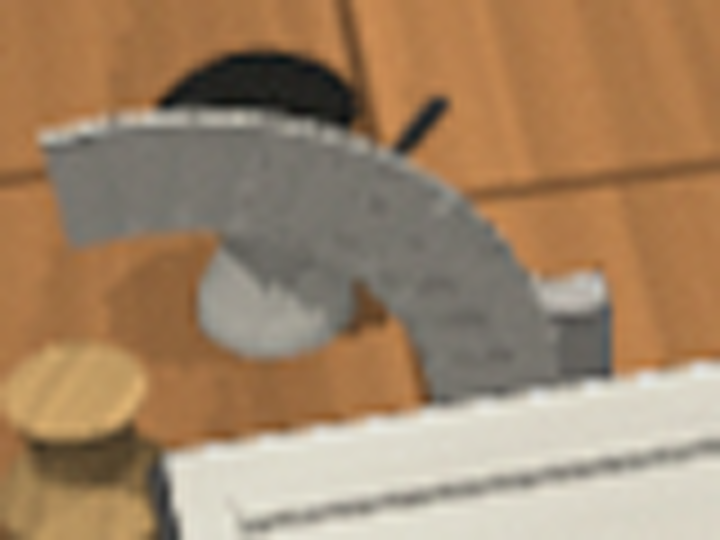

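```bash
python3 -m crank '[1,1,16,0,0.2,-0.3,0.65,0.5,1,16,0,0,0,0.65,0,0,16,0,0,0,0.65,0,0,16,0,0,0,0.65,0,0,16,0,0,0,0.65,0,0,16,0,0,0,0.65,0,0,14,0,0,0,0.65,0,0,0,0,0,0,0.65]'
python3 st.py -30 -151.5 90
python3 - <<'E'
from station import *
from h import *
for n in("scene",): cv2.imwrite(f"pics/{n}2.png",grab_frame(n)[:,:,::-1])
crop("pics/scene2.png","pics/scene2c.png",210,100,330,200,6)
E
```

```text
time: 4.2
tool_pos: [0.5564, -0.0782, 0.0917]
eef_rot: [-3.14, -0.059, -0.001]
contact_force: [0.5, -1.0, 0.1]
finger_gap: 0.0555
t 4.2 tcp [ 0.5564 -0.0782  0.0917] F [ 0.5 -1.   0.1] gap 0.0555 q [-0.28  0.24  1.82  0.    1.08 -0.32]
axes x,y,z
 [[ 0.999  0.038  0.001]
 [ 0.038 -0.999 -0.001]
 [ 0.001  0.001 -1.   ]]
machine mm [ -29.2 -151.8   91.7]
tool-frame delta mm [-0.8 -0.3  1.7]
jaw yaw 0 rel rotvec deg [-0.05 -0.05  0.09]
jaw yaw 90 rel rotvec deg [-0.000e+00 -7.000e-02 -8.991e+01]
jaw yaw -90 rel rotvec deg [-7.000e-02  0.000e+00  9.009e+01]
jaw yaw 180 rel rotvec deg [ 7.0000e-02 -8.0000e-02 -1.7991e+02]
```

View pics/scene2c.png

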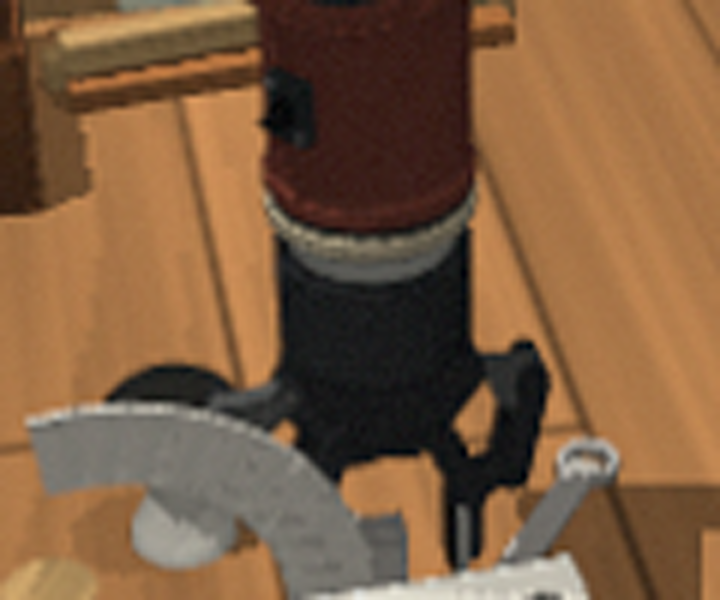

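The tab stands between the fingers and the force is nil. Closing in stages.

```bash
python3 -m crank '[-0.8,0,0,0,0,0,0.5,0,0,0,0,0,0,0.4,0,0,0,0,0,0,0.34,0,0,0,0,0,0,0.3,0,0,0,0,0,0,0.26,0,0,0,0,0,0,0.2,0,0,0,0,0,0,0,0,0,0,0,0,0,0]'
python3 st.py -30 -151.5 90
```

```text
time: 5.25
tool_pos: [0.5591, -0.0786, 0.0947]
eef_rot: [3.14, 0.059, 0.014]
contact_force: [7.7, 0.2, -0.7]
finger_gap: 0.023
t 5.25 tcp [ 0.5591 -0.0786  0.0947] F [ 7.7  0.2 -0.7] gap 0.023 q [-0.28  0.23  1.82  0.    1.08 -0.32]
axes x,y,z
 [[ 0.999  0.038  0.009]
 [ 0.038 -0.999  0.001]
 [ 0.009 -0.001 -1.   ]]
machine mm [ -26.5 -152.4   94.7]
tool-frame delta mm [-3.5 -0.9  4.7]
jaw yaw 0 rel rotvec deg [ 0.05 -0.52  0.1 ]
jaw yaw 90 rel rotvec deg [  0.45  -0.37 -89.9 ]
jaw yaw -90 rel rotvec deg [-0.37 -0.45 90.1 ]
jaw yaw 180 rel rotvec deg [ 8.200e-01  8.000e-02 -1.799e+02]
```

```bash
python3 -m crank '[1.5,0,0,0,0,0,0,1.5,0,0,0,0,0,0,0,5,0,0,0,0,0,0,5,0,0,0,0,0,0,6,0,0,0,0,0,0,6,0,0,0,0,0,0,5,0,0,0,0,0,0,3,0,0,0,0,0]'
python3 st.py
python3 - <<'E'
from station import *
from h import *
for n in("scene","top"): cv2.imwrite(f"pics/{n}3.png",grab_frame(n)[:,:,::-1])
crop("pics/scene3.png","pics/scene3c.png",210,100,330,200,6)
crop("pics/top3.png","pics/top3c.png",285,170,365,240,9)
E
python3 st.py
```

```text
time: 6.25
tool_pos: [0.5606, -0.1067, 0.0946]
eef_rot: [-3.138, -0.059, -0.004]
contact_force: [-3.0, 8.5, 12.1]
finger_gap: 0.0232
t 6.25 tcp [ 0.5606 -0.1067  0.0946] F [-3.   8.5 12.1] gap 0.0232 q [-0.33  0.25  1.8   0.    1.09 -0.37]
axes x,y,z
 [[ 0.999  0.038  0.003]
 [ 0.038 -0.999 -0.003]
 [ 0.003  0.003 -1.   ]]
machine mm [ -26.  -180.5   94.6]
t 6.35 tcp [ 0.5606 -0.1069  0.0946] F [-3.7  7.9 11.6] gap 0.0232 q [-0.33  0.25  1.8   0.    1.09 -0.37]
axes x,y,z
 [[ 0.999  0.038  0.003]
 [ 0.038 -0.999 -0.003]
 [ 0.003  0.003 -1.   ]]
machine mm [ -26.  -180.6   94.6]
```

View pics/scene3c.png

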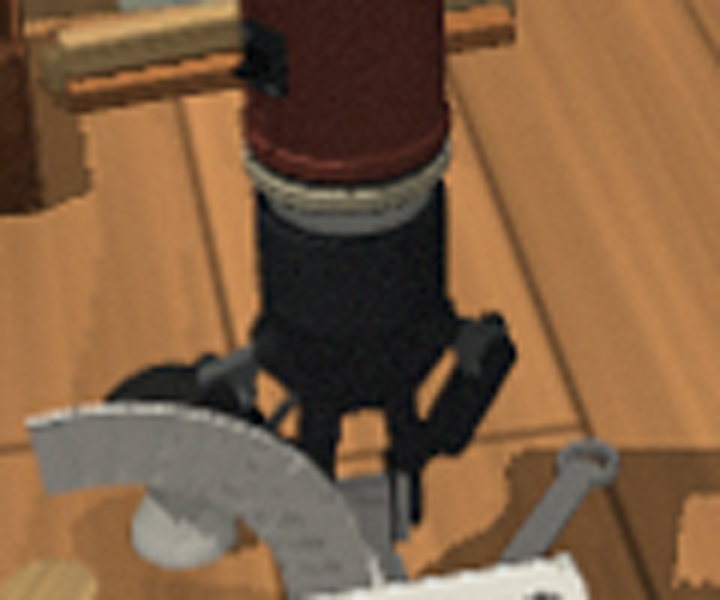

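View pics/top3c.png

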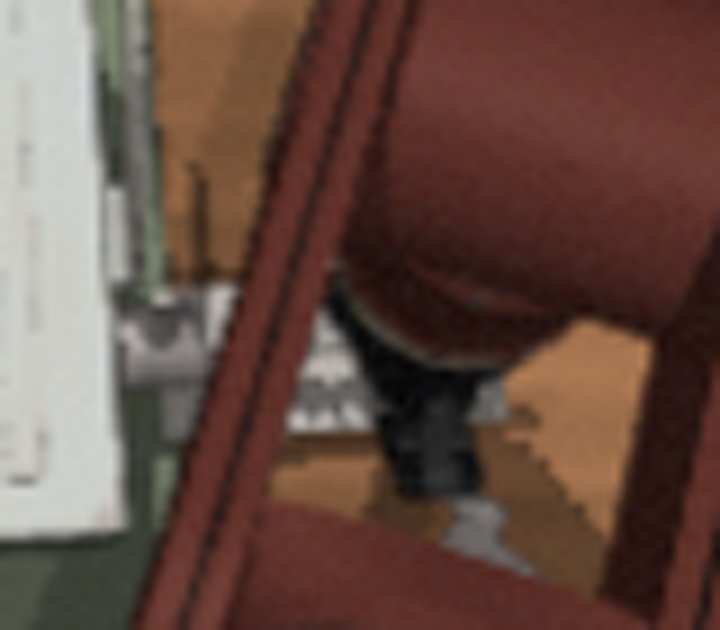

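```bash
python3 -m crank '[0,1,-1,0,0,0,0,0,0.8,-1,0,0,0,0,0,0,0,0,0,0,0,0,0,0,0,0,0,0,0,0,0,0,0,0,0,0,0,0,0,0,0,0,0,0,0,0,0,0,0,0,0,0,0,0,0,0]'
python3 st.py
python3 - <<'E'
from station import *
from h import *
from fit import mw
v=np.load("v.npy")
cv2.imwrite("pics/scene4.png",grab_frame("scene")[:,:,::-1])
crop("pics/scene4.png","pics/scene4c.png",250,160,300,200,15)
for e in (0,26,30,34):
    P=[(x,-150-e+7*sy,110) for x in(-42,-18) for sy in(-1,1)]
    print(e,((proj("scene",mw(v,P))-[250,160])*15).round(0).tolist())
E
```

```text
time: 7.35
tool_pos: [0.5606, -0.1077, 0.0947]
eef_rot: [-3.137, -0.06, -0.004]
contact_force: [3.2, 9.4, -1.8]
finger_gap: 0.0234
t 7.35 tcp [ 0.5606 -0.1077  0.0947] F [ 3.2  9.4 -1.8] gap 0.0234 q [-0.33  0.25  1.8   0.01  1.09 -0.37]
axes x,y,z
 [[ 0.999  0.038  0.003]
 [ 0.038 -0.999 -0.004]
 [ 0.003  0.004 -1.   ]]
machine mm [ -26.  -181.5   94.7]
0 [[414.0, 368.0], [432.0, 420.0], [273.0, 390.0], [290.0, 443.0]]
26 [[381.0, 273.0], [399.0, 324.0], [243.0, 294.0], [259.0, 345.0]]
30 [[376.0, 259.0], [394.0, 309.0], [238.0, 280.0], [254.0, 331.0]]
34 [[371.0, 245.0], [389.0, 295.0], [234.0, 266.0], [250.0, 316.0]]
```

View pics/scene4c.png

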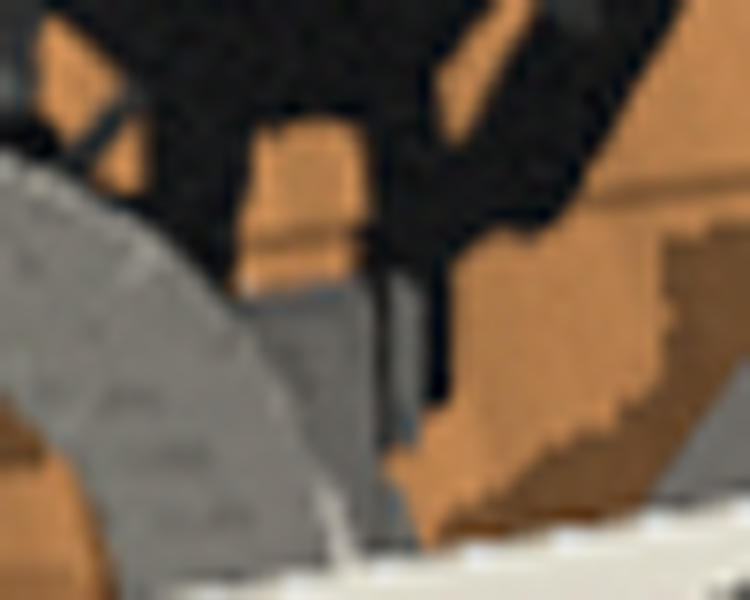

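```bash
python3 - <<'E'
from h import *
a=cv2.imread("pics/scene0.png");b=cv2.imread("pics/scene4.png")
print("s0 cols 271-276 rows 178-194 (R-B)")
for r in range(179,194): print(r,(a[r,267:280,2].astype(int)-a[r,267:280,0]).tolist(), a[r,267:280].mean(1).astype(int).tolist())
print("s4")
for r in range(172,188): print(r,(b[r,264:276,2].astype(int)-b[r,264:276,0]).tolist(), b[r,264:276].mean(1).astype(int).tolist())
E
```

```text
s0 cols 271-276 rows 178-194 (R-B)
179 [110, 104, 102, 104, 101, 101, 101, 102, 106, 107, 108, 107, 101] [132, 129, 126, 121, 122, 123, 125, 125, 126, 131, 133, 130, 121]
180 [110, 107, 104, 101, 100, 100, 102, 101, 105, 106, 106, 110, 104] [131, 130, 125, 124, 122, 122, 123, 124, 125, 129, 130, 132, 126]
181 [108, 109, 103, 101, 102, 101, 101, 104, 103, 105, 110, 110, 105] [132, 132, 128, 123, 123, 121, 122, 122, 127, 128, 129, 130, 127]
182 [102, 111, 107, 102, 101, 103, 101, 100, 103, 104, 107, 106, 107] [132, 130, 129, 125, 120, 122, 124, 125, 125, 128, 132, 132, 131]
183 [78, 109, 109, 103, 103, 101, 102, 101, 103, 105, 106, 107, 110] [129, 133, 128, 126, 124, 123, 124, 124, 125, 128, 131, 132, 129]
184 [29, 82, 108, 107, 105, 106, 105, 106, 108, 97, 108, 110, 109] [119, 126, 129, 125, 124, 120, 119, 121, 123, 111, 126, 133, 131]
185 [7, 28, 62, 82, 81, 80, 64, 42, 44, 29, 95, 111, 107] [112, 114, 147, 121, 126, 133, 147, 164, 159, 144, 132, 132, 131]
186 [8, 7, 22, 25, 29, 31, 24, 9, 9, 6, 64, 106, 109] [113, 118, 152, 148, 156, 163, 172, 186, 180, 182, 135, 129, 131]
187 [12, 
[... 1756 characters left out ...]
1, 83, 88, 88, 30]
181 [9, 7, 6, 8, 7, 5, 5, 7, 7, 7, 8, 3] [120, 100, 88, 84, 89, 91, 93, 94, 91, 89, 93, 39]
182 [10, 11, 10, 6, 8, 5, 6, 9, 7, 6, 8, 2] [109, 103, 109, 90, 90, 92, 97, 98, 97, 90, 88, 43]
183 [11, 11, 12, 8, 8, 9, 10, 9, 7, 5, 7, 2] [109, 108, 119, 95, 85, 82, 92, 96, 97, 88, 90, 37]
184 [11, 12, 9, 10, 8, 6, 8, 8, 8, 6, 8, 4] [117, 117, 119, 110, 92, 84, 91, 101, 98, 94, 91, 37]
185 [10, 11, 9, 10, 10, 6, 7, 7, 8, 7, 7, 3] [116, 117, 114, 118, 111, 89, 85, 94, 97, 96, 93, 45]
186 [10, 9, 10, 11, 11, 9, 7, 8, 7, 8, 7, 3] [115, 116, 115, 117, 126, 103, 86, 98, 97, 99, 96, 52]
187 [7, 9, 11, 11, 13, 12, 7, 7, 7, 7, 9, 1] [116, 115, 117, 116, 126, 110, 98, 95, 96, 97, 98, 54]
```

The picture edges give about 28.5 mm of draw and the TCP gives 29.1. One millimetre more, then hold.

```bash
python3 -m crank '[0,1.1,0,0,0,0,0,0,0,0,0,0,0,0,0,0,0,0,0,0,0,0,0,0,0,0,0,0,0,0,0,0,0,0,0,0,0,0,0,0,0,0,0,0,0,0,0,0,0,0,0,0,0,0,0,0]'
python3 st.py
python3 - <<'E'
from station import *
from h import *
cv2.imwrite("pics/scene5.png",grab_frame("scene")[:,:,::-1])
b=cv2.imread("pics/scene5.png").astype(int)
print([ [round(float(((b[176:184,c,2]-b[176:184,c,0])).clip(0,105).sum()/105)+176,2)] for c in (267,268,269,270,271,272)])
b=cv2.imread("pics/scene4.png").astype(int)
print([ [round(float(((b[176:184,c,2]-b[176:184,c,0])).clip(0,105).sum()/105)+176,2)] for c in (267,268,269,270,271,272)])
E
```

```text
time: 8.4
tool_pos: [0.5607, -0.1087, 0.0947]
eef_rot: [-3.137, -0.06, -0.004]
contact_force: [3.4, 10.0, -0.1]
finger_gap: 0.0232
t 8.4 tcp [ 0.5607 -0.1087  0.0947] F [ 3.4 10.  -0.1] gap 0.0232 q [-0.33  0.25  1.8   0.01  1.09 -0.37]
axes x,y,z
 [[ 0.999  0.038  0.003]
 [ 0.038 -0.999 -0.004]
 [ 0.003  0.004 -1.   ]]
machine mm [ -26.  -182.5   94.7]
[[178.95], [178.87], [178.72], [178.67], [178.51], [178.35]]
[[179.41], [179.17], [179.12], [178.95], [178.73], [178.82]]
```

```bash
python3 -m crank '[0,0,0,0,0,0,0,0,0,0,0,0,0,0,0,0,0,0,0,0,0,0,0,0,0,0,0,0,0,0,0,0,0,0,0,0,0,0,0,0,0,0,0,0,0,0,0,0,0,0,0,0,0,0,0,0]'
python3 -m crank '[0,-4,0,0,0,0,0,0,-5,0,0,0,0,0,0,-6,0,0,0,0,0,0,-6,0,0,0,0,0,0,-6,0,0,0,0,0,0,-4,0,0,0,0,0,0,-1,0,0,0,0,0,0,0,0,0,0,0,0]'
python3 st.py
```

```text
time: 9.45
tool_pos: [0.5606, -0.1088, 0.0947]
eef_rot: [-3.137, -0.06, -0.004]
contact_force: [2.6, 8.3, -1.6]
finger_gap: 0.0232
time: 10.45
tool_pos: [0.5593, -0.0787, 0.0947]
eef_rot: [-3.14, -0.059, -0.004]
contact_force: [1.9, 4.1, -3.0]
finger_gap: 0.0226
t 10.45 tcp [ 0.5593 -0.0787  0.0947] F [ 1.9  4.1 -3. ] gap 0.0226 q [-0.28  0.24  1.81  0.    1.09 -0.32]
axes x,y,z
 [[ 0.999  0.038  0.003]
 [ 0.038 -0.999 -0.001]
 [ 0.003  0.001 -1.   ]]
machine mm [ -26.3 -152.5   94.7]
```

```bash
python3 -m crank '[0,0,0,0,0,0,0.35,0,0,0,0,0,0,0.6,0,0,0,0,0,0,0.65,0,0,-15,0,0,0,0.65,0,0,-35,0,0,0,0.65,0,0,-45,0,0,0,0.65,0,0,-45,0,0,0,0.65,0,0,-40,0,0,0,0.65]'
python3 st.py -62 0 270
python3 - <<'E'
from station import *
from h import *
cv2.imwrite("pics/scene6.png",grab_frame("scene")[:,:,::-1])
crop("pics/scene6.png","pics/scene6c.png",190,90,340,210,5)
b=cv2.imread("pics/scene6.png").astype(int);a=cv2.imread("pics/scene0.png").astype(int)
print(abs(a-b)[183:193,268:279].max(), abs(a-b)[183:193,268:279].mean())
E
```

```text
time: 11.45
tool_pos: [0.5593, -0.0795, 0.2787]
eef_rot: [3.14, 0.059, 0.009]
contact_force: [-0.4, -0.3, -0.4]
finger_gap: 0.0555
t 11.45 tcp [ 0.5593 -0.0795  0.2787] F [-0.4 -0.3 -0.4] gap 0.0555 q [-0.28  0.05  1.65  0.    1.43 -0.32]
axes x,y,z
 [[ 0.999  0.038  0.006]
 [ 0.038 -0.999  0.001]
 [ 0.006 -0.001 -1.   ]]
machine mm [ -26.4 -153.2  278.7]
tool-frame delta mm [ -35.4 -153.3    8.3]
jaw yaw 0 rel rotvec deg [ 0.05 -0.34  0.09]
jaw yaw 90 rel rotvec deg [  0.31  -0.22 -89.91]
jaw yaw -90 rel rotvec deg [-0.22 -0.31 90.09]
jaw yaw 180 rel rotvec deg [ 5.3000e-01  9.0000e-02 -1.7991e+02]
29 8.606060606060606
```

View pics/scene6c.png

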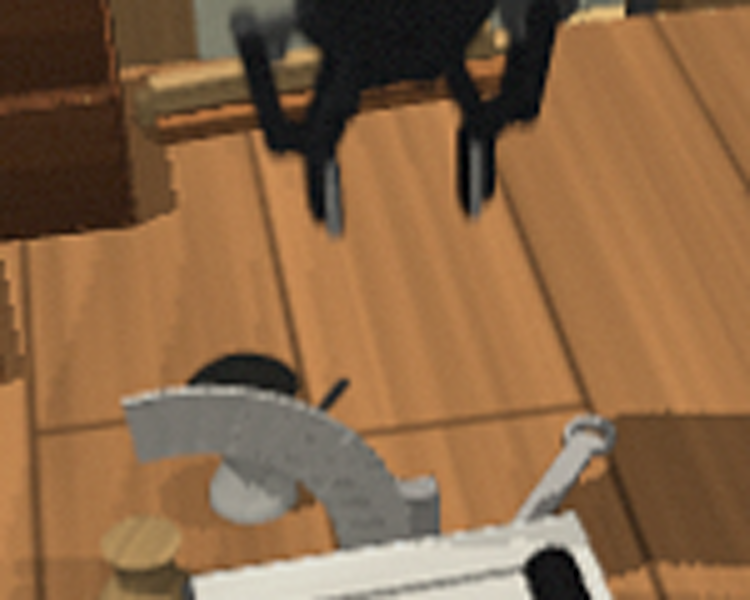

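```bash
python3 -m crank '[-6.6,-30.7,0,0,0,0,0.75,-6.6,-30.7,0,0,0,0,0.75,-6.6,-30.7,0,0,0,0,0.75,-6.6,-30.7,0,0,0,0,0.75,-6.6,-30.7,0,0,0,0,0.75,0,0,0,0,0,-10,0.75,0,0,0,0,0,-10,0.75,0,0,0,0,0,-10,0.75]'
python3 -m crank '[0,0,0,0,0,-10,0.75,0,0,0,0,0,-10,0.75,0,0,0,0,0,-10,0.75,0,0,0,0,0,-10,0.75,0,0,0,0,0,-10,0.75,0,0,0,0,0,-10,0.75,0,0,30,0,0,0,0.75,0,0,0,0,0,0,0.75]'
python3 st.py -59.5 0 165
python3 - <<'E'
from station import *
from h import *
for n in("scene","top"): cv2.imwrite(f"pics/{n}7.png",grab_frame(n)[:,:,::-1])
crop("pics/scene7.png","pics/scene7c.png",240,110,370,230,5)
crop("pics/top7.png","pics/top7c.png",205,150,335,260,5)
E
```

```text
time: 12.5
tool_pos: [0.5204, 0.0729, 0.2763]
eef_rot: [3.015, 0.879, 0.007]
contact_force: [-0.1, -0.1, 0.4]
finger_gap: 0.0643
time: 13.5
tool_pos: [0.5189, 0.0728, 0.2438]
eef_rot: [-2.179, -2.262, 0.0]
contact_force: [-0.3, -0.2, -0.2]
finger_gap: 0.0639
t 13.5 tcp [0.5189 0.0728 0.2438] F [-0.3 -0.2 -0.2] gap 0.0639 q [-0.01 -0.02  1.79  0.    1.37 -1.62]
axes x,y,z
 [[-0.037  0.999  0.   ]
 [ 0.999  0.037 -0.   ]
 [-0.     0.    -1.   ]]
machine mm [-61.2   0.4 243.8]
tool-frame delta mm [-0.4  1.7 78.8]
jaw yaw 0 rel rotvec deg [-2.000e-02  1.000e-02  9.007e+01]
jaw yaw 90 rel rotvec deg [-0.02 -0.01  0.07]
jaw yaw -90 rel rotvec deg [ 1.0000e-02 -3.0000e-02 -1.7993e+02]
jaw yaw 180 rel rotvec deg [-1.000e-02 -2.000e-02 -8.993e+01]
```

View pics/scene7c.png

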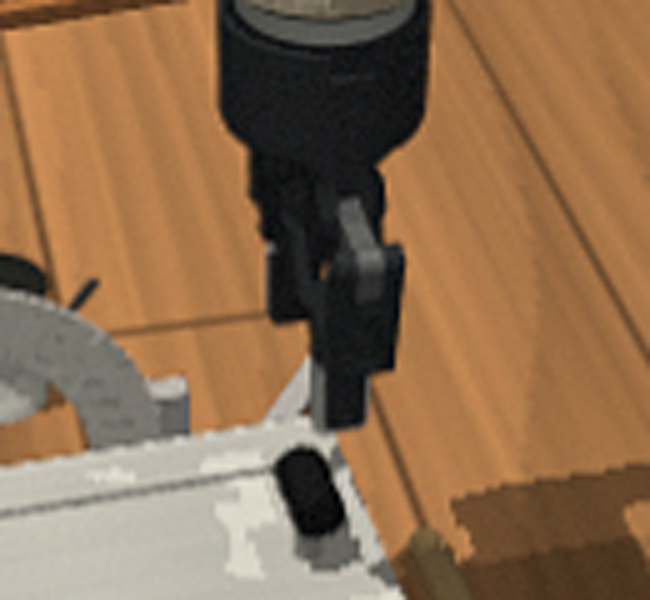

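View pics/top7c.png

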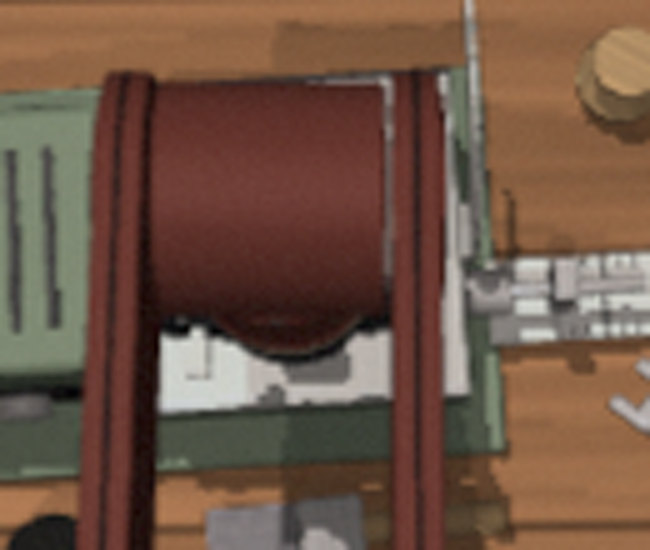

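```bash
python3 -m crank '[-0.4,1.7,12,0,0,0,0.75,0,0,12,0,0,0,0.75,0,0,12,0,0,0,0.75,0,0,12,0,0,0,0.75,0,0,12,0,0,0,0.75,0,0,10,0,0,0,0.75,0,0,8,0,0,0,0.75,0,0,0,0,0,0,0.75]'
python3 st.py -59.5 0 165
python3 - <<'E'
from station import *
from h import *
for n in("scene",): cv2.imwrite(f"pics/{n}8.png",grab_frame(n)[:,:,::-1])
crop("pics/scene8.png","pics/scene8c.png",250,160,350,260,6)
E
```

```text
time: 14.6
tool_pos: [0.5219, 0.0725, 0.1664]
eef_rot: [2.178, 2.262, 0.002]
contact_force: [-0.5, 0.3, 0.8]
finger_gap: 0.0639
t 14.6 tcp [0.5219 0.0725 0.1664] F [-0.5  0.3  0.8] gap 0.0639 q [-0.01  0.06  1.86  0.    1.22 -1.62]
axes x,y,z
 [[-0.038  0.999  0.   ]
 [ 0.999  0.038  0.002]
 [ 0.002  0.    -1.   ]]
machine mm [-58.2   0.  166.4]
tool-frame delta mm [-0.  -1.3  1.4]
jaw yaw 0 rel rotvec deg [ 9.000e-02 -1.000e-01  9.009e+01]
jaw yaw 90 rel rotvec deg [ 0.12 -0.    0.09]
jaw yaw -90 rel rotvec deg [ 1.0000e-02  1.9000e-01 -1.7991e+02]
jaw yaw 180 rel rotvec deg [  0.1    0.09 -89.91]
```

View pics/scene8c.png

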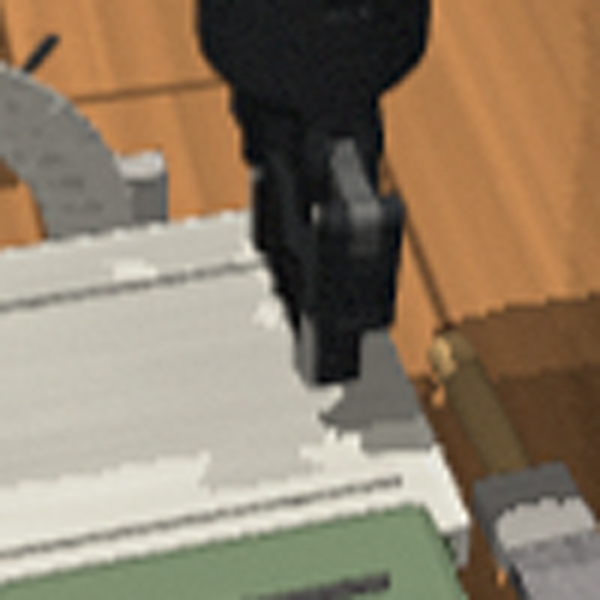

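```bash
python3 -m crank '[0,-1.5,0,0,0,0,0.65,0,0,0,0,0,0,0.55,0,0,0,0,0,0,0.5,0,0,0,0,0,0,0.46,0,0,0,0,0,0,0.42,0,0,0,0,0,0,0.3,0,0,0,0,0,0,0,0,0,0,0,0,0,0]'
python3 st.py -60 0 165
python3 - <<'E'
from station import *
from h import *
for n in("scene",): cv2.imwrite(f"pics/{n}9.png",grab_frame(n)[:,:,::-1])
crop("pics/scene9.png","pics/scene9c.png",250,160,350,260,6)
E
```

```text
time: 15.65
tool_pos: [0.5209, 0.073, 0.1674]
eef_rot: [2.178, 2.262, 0.005]
contact_force: [-3.4, 4.3, 3.4]
finger_gap: 0.0348
t 15.65 tcp [0.5209 0.073  0.1674] F [-3.4  4.3  3.4] gap 0.0348 q [-0.01  0.06  1.87  0.    1.22 -1.62]
axes x,y,z
 [[-0.038  0.999  0.001]
 [ 0.999  0.038  0.004]
 [ 0.004  0.001 -1.   ]]
machine mm [-59.3   0.6 167.4]
tool-frame delta mm [-0.6 -0.8  2.4]
jaw yaw 0 rel rotvec deg [ 0.12 -0.2  90.11]
jaw yaw 90 rel rotvec deg [ 0.2  -0.05  0.11]
jaw yaw -90 rel rotvec deg [ 8.0000e-02  3.2000e-01 -1.7989e+02]
jaw yaw 180 rel rotvec deg [  0.2    0.12 -89.89]
```

View pics/scene9c.png

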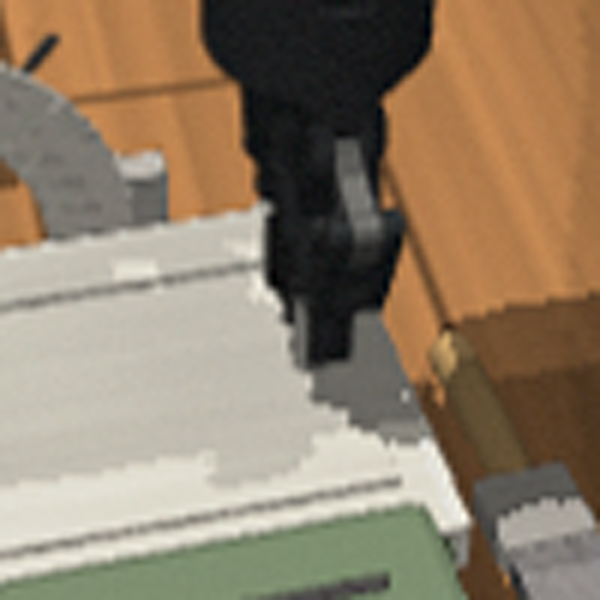

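```bash
python3 - <<'E'
import numpy as np
t=np.radians(np.arange(0,50.1,3.125));x=-150*np.cos(t)+42*np.sin(t);z=150*np.sin(t)+42*np.cos(t)
print(np.c_[np.diff(x),-np.diff(z)].round(1).tolist())
E
```

```text
[[2.5, -8.1], [3.0, -8.0], [3.4, -7.8], [3.8, -7.6], [4.2, -7.4], [4.6, -7.1], [5.0, -6.9], [5.4, -6.6], [5.7, -6.3], [6.0, -6.0], [6.4, -5.6], [6.7, -5.3], [6.9, -4.9], [7.2, -4.5], [7.4, -4.1], [7.6, -3.7]]
```

```bash
python3 -m crank '[0,2.5,-8.1,0,0,0,0,0,3,-8,0,0,0,0,0,3.4,-7.8,0,0,0,0,0,3.8,-7.6,0,0,0,0,0,4.2,-7.4,0,0,0,0,0,4.6,-7.1,0,0,0,0,0,5,-6.9,0,0,0,0,0,5.4,-6.6,0,0,0,0]'
python3 st.py
python3 - <<'E'
from station import *
from h import *
for n in("scene",): cv2.imwrite(f"pics/{n}10.png",grab_frame(n)[:,:,::-1])
crop("pics/scene10.png","pics/scene10c.png",190,120,350,260,5)
E
```

```text
time: 16.7
tool_pos: [0.5505, 0.0744, 0.2235]
eef_rot: [-2.176, -2.261, 0.002]
contact_force: [0.5, 5.7, -10.6]
finger_gap: 0.0352
t 16.7 tcp [0.5505 0.0744 0.2235] F [  0.5   5.7 -10.6] gap 0.0352 q [-0.01  0.08  1.73  0.    1.33 -1.62]
axes x,y,z
 [[-0.038  0.999  0.001]
 [ 0.999  0.038 -0.003]
 [-0.003  0.001 -1.   ]]
machine mm [-29.6   0.8 223.5]
```

View pics/scene10c.png

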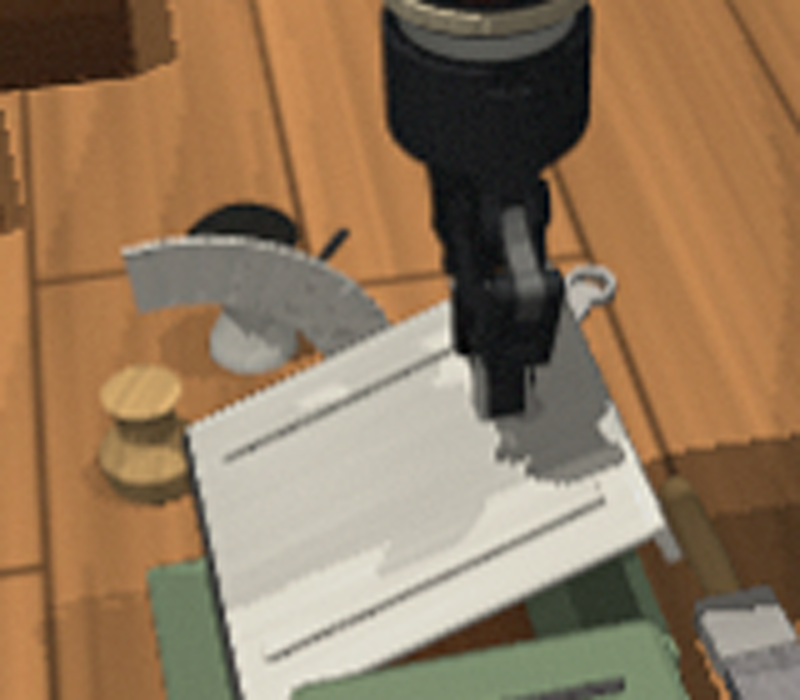

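```bash
python3 -m crank '[0,5.7,-6.3,0,0,0,0,0,6,-6,0,0,0,0,0,6.4,-5.6,0,0,0,0,0,6.7,-5.3,0,0,0,0,0,6.9,-4.9,0,0,0,0,0,7.2,-4.5,0,0,0,0,0,7.4,-4.1,0,0,0,0,0,7.6,-3.7,0,0,0,0]'
cat > ang.py <<'E'
from st import *
s=sense();c,sn=np.cos(v[2]),np.sin(v[2]);d=s["tool_pos"][:2]-v[:2]
X=1000*(c*d[0]+sn*d[1])-(-59.3);Z=1000*s["tool_pos"][2]-167.4
a0=np.arctan2(42,150)
print("angle",np.degrees(np.arctan2(Z+42,150-X)-a0),"radius",np.hypot(Z+42,150-X),"nominal 155.77")
E
python3 st.py; python3 ang.py
python3 - <<'E'
from station import *
from h import *
from fit import mw
v=np.load("v.npy")
for n in("scene",): cv2.imwrite(f"pics/{n}11.png",grab_frame(n)[:,:,::-1])
crop("pics/scene11.png","pics/scene11c.png",190,100,350,240,5)
for th in(46,48,50,52):
    t=np.radians(th);C,S=np.cos(t),np.sin(t)
    # top front corners of cover
    P=[(88-180*C+6*S,y,125+180*S+6*C) for y in(-89,89)]
    print(th,((proj("scene",mw(v,P))-[190,100])*5).round(0).tolist())
E
```

```text
time: 17.75
tool_pos: [0.6033, 0.0769, 0.2637]
eef_rot: [-2.174, -2.259, 0.005]
contact_force: [-4.9, 7.2, -8.7]
finger_gap: 0.0345
t 17.75 tcp [0.6033 0.0769 0.2637] F [-4.9  7.2 -8.7] gap 0.0345 q [-0.    0.18  1.55  0.    1.42 -1.61]
axes x,y,z
 [[-0.038  0.999  0.002]
 [ 0.999  0.038 -0.006]
 [-0.006  0.002 -1.   ]]
machine mm [ 23.3   1.4 263.7]
angle 48.377701269621355 radius 153.85518070129908 nominal 155.77
46 [[444.0, 255.0], [550.0, 531.0]]
48 [[432.0, 249.0], [537.0, 524.0]]
50 [[421.0, 243.0], [524.0, 518.0]]
52 [[409.0, 237.0], [511.0, 513.0]]
```

View pics/scene11c.png

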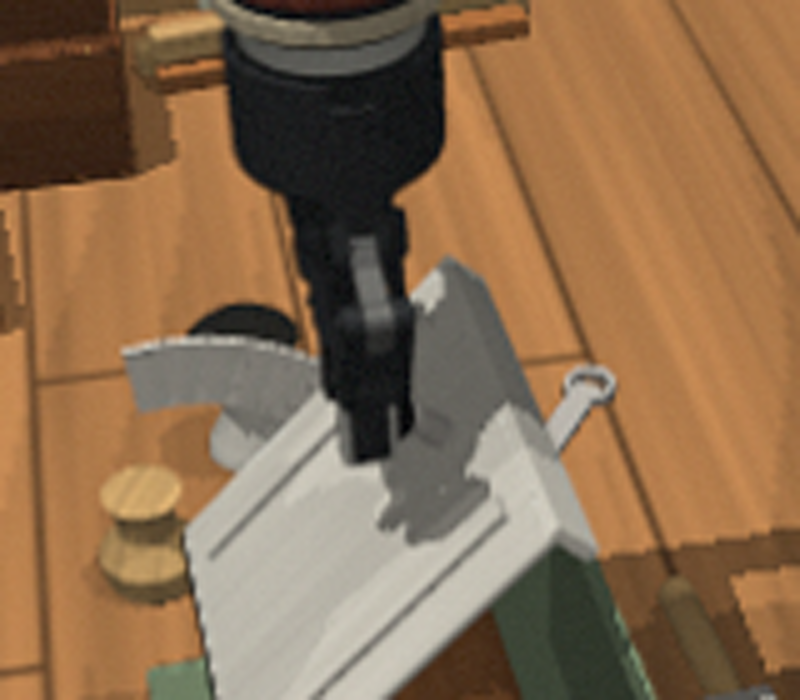

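```bash
python3 - <<'E'
from station import *
from h import *
cv2.imwrite("pics/top11.png",grab_frame("top")[:,:,::-1])
crop("pics/top11.png","pics/top11c.png",215,150,325,240,7)
crop("pics/scene11.png","pics/scene11d.png",222,145,322,220,8)
crop("pics/scene0.png","pics/scene0d.png",222,175,342,265,6)
E
python3 ang.py
```

```text
angle 48.66035643428625 radius 153.8036860593618 nominal 155.77
```

View pics/top11c.png

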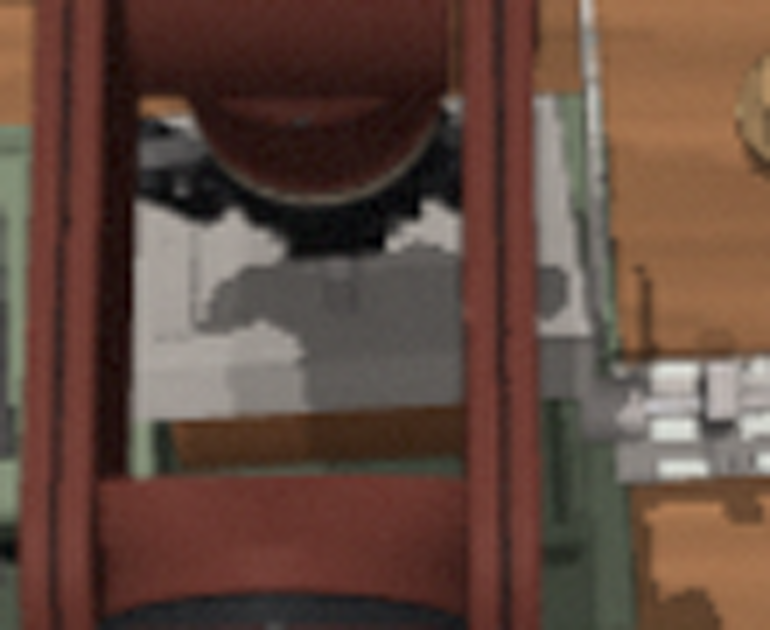

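View pics/scene11d.png

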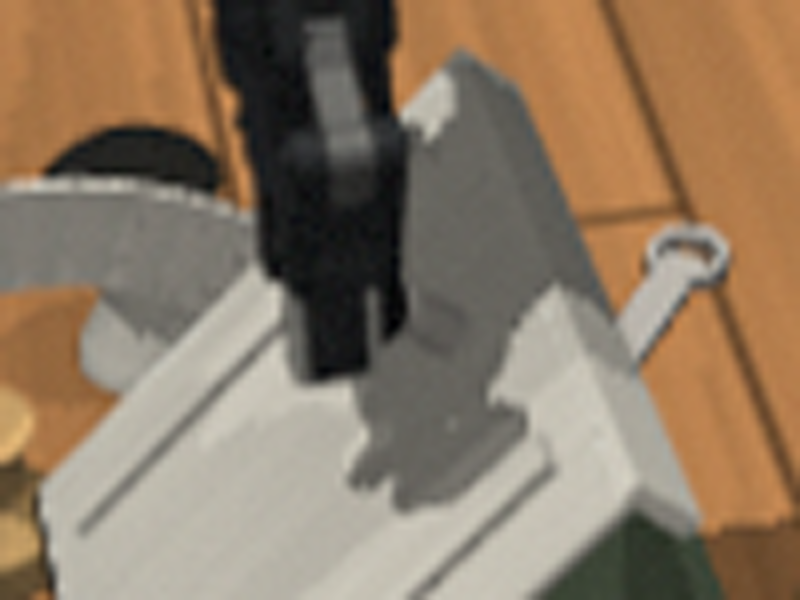

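View pics/scene0d.png

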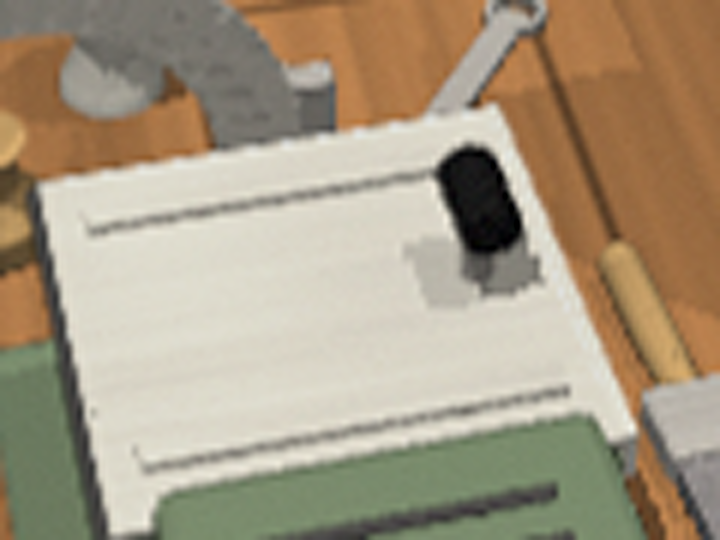

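```bash
cat > fit2.py <<'E'
from h import *
from fit import mw,M,T
from scipy.optimize import least_squares
def cov(u,y,h,th): # u forward of hinge, h above hinge plane
    return (88-u*np.cos(th)+h*np.sin(th),y,125+u*np.sin(th)+h*np.cos(th))
S0=dict(fr=(494,104),br=(38,186),fl=(634,428),g=(480,198))
S1=[((180,-89,6),(462,48)),((180,89,6),(636,487)),((0,-89,6),(42,485)),((180,-89,-10),(520,85)),((180,89,-10),(695,530))]
T1=[((180,-89,6),(593,337))]
def res(p,S1=S1,T1=T1):
    v,th=p[:3],p[3];o=[]
    bt,bs=p[4:6],p[6:8]
    for k in T:o.append(proj("top",mw(v,M[k]))[0]+bt-np.array(T[k])/3.8-[175,140])
    for k in S0:o.append(proj("scene",mw(v,M[k]))[0]+bs-np.array(S0[k])/6-[222,175])
    for c,u in S1:o.append(proj("scene",mw(v,cov(*c,th)))[0]+bs-np.array(u)/8-[222,145])
    for c,u in T1:o.append(proj("top",mw(v,cov(*c,th)))[0]+bt-np.array(u)/7-[215,150])
    return np.r_[np.concatenate(o),p[4:]*1.0]
if __name__=="__main__":
    r=least_squares(res,[.58,.0746,.036,.85,0,0,0,0],loss='soft_l1',x_scale=[.1,.1,.1,.1,1,1,1,1])
    J=r.jac;cv=np.linalg.inv(J.T@J)
    print(r.x.round(4),"theta",np.degrees(r.x[3]),"+-",np.degrees(np.sqrt(cv[3,3])))
    print(res(r.x)[:-4].reshape(-1,2).round(1).tolist());np.save("p2.npy",r.x)
E
python3 fit2.py
```

```text
[ 0.5792  0.0742  0.0461  0.7877  0.2734 -0.236   0.2354  0.2615] theta 45.13416803897785 +- 0.6353832114486966
[[0.1, -0.9], [0.1, -0.4], [-0.2, 0.5], [0.3, -1.3], [0.5, 0.3], [-1.7, 0.4], [-0.1, 0.1], [-0.0, -0.1], [0.5, -1.2], [0.1, 0.6], [0.5, -0.0], [0.1, 0.7], [0.6, 0.7], [-0.2, 0.1], [-2.0, -0.3], [-0.9, -1.2], [-0.0, 1.8]]
```

```bash
python3 - <<'E'
from fit2 import *
def run(S,Tt,fixyaw=None,lab=""):
    f=lambda p:np.r_[res(p,S,Tt),0 if fixyaw is None else (p[2]-fixyaw)*1e4]
    r=least_squares(f,[.58,.0746,.036,.85,0,0,0,0],loss='soft_l1',x_scale=[.1,.1,.1,.1,1,1,1,1])
    print(lab,r.x[:3].round(4),np.degrees(r.x[3]).round(2),r.cost.round(2))
run(S1[:3],[],None,"no lip");run(S1[:3],T1,None,"no lip+top");run(S1[:3],[],.036,"yaw fixed");run(S1[:2],[],.036,"two");run(S1[:1],[]);run(S1[1:2],[])
p=np.load("p2.npy")
for th in (44,46,48,50):
    g=cov(150,0,42,np.radians(th));print(th,"grip machine",np.round(g,1))
    e=[(g[0],18,g[2]),(g[0],-18,g[2])]
    print((( proj("scene",mw(p[:3],e))+p[6:8]-[222,145])*8).round(0).tolist())
E
```

```text
no lip [0.579  0.0738 0.0452] 45.51 3.66
no lip+top [0.579  0.074  0.0469] 45.87 4.29Traceback (most recent call last):
  File "<stdin>", line 6, in <module>
  File "<stdin>", line 4, in run
    return func(*args, **kwargs)
    vector_fun = VectorFunction(
        fun_wrapped,
    ...<6 lines>...
        workers=workers
    )
    self.J, dct = approx_derivative(
                  ~~~~~~~~~~~~~~~~~^
        self.fun_wrapped, self.x, f0=self.f, **finite_diff_options
        ^^^^^^^^^^^^^^^^^^^^^^^^^^^^^^^^^^^^^^^^^^^^^^^^^^^^^^^^^^
    )
    ^
    J, _nfev = _dense_difference(fun_wrapped, x0, f0, h,
               ~~~~~~~~~~~~~~~~~^^^^^^^^^^^^^^^^^^^^^^^^
                             use_one_sided, method,
                             ^^^^^^^^^^^^^^^^^^^^^^
                             mf)
                             ^^^
    df = [f_eval - f0 for f_eval in f_evals]
                                    ^^^^^^^
    f = np.atleast_1d(self.fun(x, *self.args, **self.kwargs))
                      ~~~~~~~~^^^^^^^^^^^^^^^^^^^^^^^^^^^^^^
    return np.atleast_1d(self.fun(x))
                         ~~~~~~~~^^^
    return self.f(x, *self.args, **self.kwargs)
           ~~~~~~^^^^^^^^^^^^^^^^^^^^^^^^^^^^^^
  File "<stdin>", line 3, in <lambda>
  File "fit2.py", line 14, in res
    for c,u in S1:o.append(proj("scene",mw(v,cov(*c,th)))[0]+bs-np.array(u)/8-[222,145])
                           ~~~~^^^^^^^^^^^^^^^^^^^^^^^^^^
  File "h.py", line 5, in proj
    c=calibration(n);P=np.atleast_2d(P)
ValueError: time passes only in moves, steps and waits
```

```bash
python3 - <<'E'
s=open('h.py').read()
s=s.replace("from station import calibration","""from numpy import array
_C=dict(scene=dict(camera_matrix=array([[401.2011834,0,280.66641385],[0,401.2011834,210.98572539],[0,0,1.]]),k1=-0.09340476876339399,xyz=array([0.66893313,0.68151828,0.7499435]),orientation=array([0.0875396,1.17639769,2.72086798])),
top=dict(camera_matrix=array([[439.15742689,0,271.87873754],[0,439.15742689,209.25648862],[0,0,1.]]),k1=-0.05937179412931352,xyz=array([0.36995448,0.03825636,1.33977429]),orientation=array([0.12348662,-0.10181571,-1.57639392])))
def calibration(n): return _C[n]""")
open('h.py','w').write(s)
E
python3 - <<'E'
from fit2 import *
def run(S,Tt,fixyaw=None,lab=""):
    f=lambda p:np.r_[res(p,S,Tt),0 if fixyaw is None else (p[2]-fixyaw)*1e4]
    r=least_squares(f,[.58,.0746,.036,.85,0,0,0,0],loss='soft_l1',x_scale=[.1,.1,.1,.1,1,1,1,1])
    print(lab,r.x[:3].round(4),np.degrees(r.x[3]).round(2),r.cost.round(2))
run(S1[:3],[],.036,"yaw fixed");run(S1[:2],[],.036,"two");run(S1[:1],[]);run(S1[1:2],[])
p=np.load("p2.npy")
for th in (44,46,48,50):
    g=cov(150,0,42,np.radians(th));print(th,"grip machine",np.round(g,1))
    e=[(g[0],18,g[2]),(g[0],-18,g[2])]
    print((( proj("scene",mw(p[:3],e))+p[6:8]-[222,145])*8).round(0).tolist())
E
python3 ang.py
```

```text
yaw fixed [0.5789 0.0735 0.036 ] 45.42 4.68
two [0.579  0.0734 0.036 ] 45.34 4.54
 [0.5791 0.074  0.0455] 45.31 3.55
 [0.5791 0.0739 0.0469] 45.62 3.42
44 grip machine [  9.3   0.  259.4]
[[385.0, 320.0], [355.0, 231.0]]
46 grip machine [ 14.    0.  262.1]
[[365.0, 315.0], [335.0, 225.0]]
48 grip machine [ 18.8   0.  264.6]
[[345.0, 310.0], [316.0, 220.0]]
50 grip machine [ 23.8   0.  266.9]
[[324.0, 306.0], [296.0, 216.0]]
angle 48.66035643428625 radius 153.8036860593618 nominal 155.77
```

Images agree on about 45.5°, while the TCP arc alone suggests 48.6°. The barrel shows in front of the finger at (395,310) of the crop, so it has slipped a little in the pads. I'll trust the images and raise the guard further.

```bash
python3 -m crank '[0,2.5,-1.5,0,0,0,0,0,2.5,-1.3,0,0,0,0,0,2.5,-1.2,0,0,0,0,0,2.5,-1,0,0,0,0,0,1,-0.5,0,0,0,0,0,0,0,0,0,0,0,0,0,0,0,0,0,0,0,0,0,0,0,0,0]'
python3 st.py; python3 ang.py
python3 - <<'E'
from station import *
from h import *
for n in("scene","top"): cv2.imwrite(f"pics/{n}12.png",grab_frame(n)[:,:,::-1])
crop("pics/scene12.png","pics/scene12d.png",222,145,322,220,8)
E
```

```text
time: 18.85
tool_pos: [0.6142, 0.0773, 0.2685]
eef_rot: [-2.175, -2.259, 0.005]
contact_force: [-4.2, 6.8, -9.2]
finger_gap: 0.0348
t 18.85 tcp [0.6142 0.0773 0.2685] F [-4.2  6.8 -9.2] gap 0.0348 q [-0.    0.2   1.51  0.    1.44 -1.61]
axes x,y,z
 [[-0.038  0.999  0.002]
 [ 0.999  0.038 -0.007]
 [-0.007  0.002 -1.   ]]
machine mm [ 34.2   1.5 268.5]
angle 52.7964028711288 radius 153.81558137536916 nominal 155.77
```

View pics/scene12d.png

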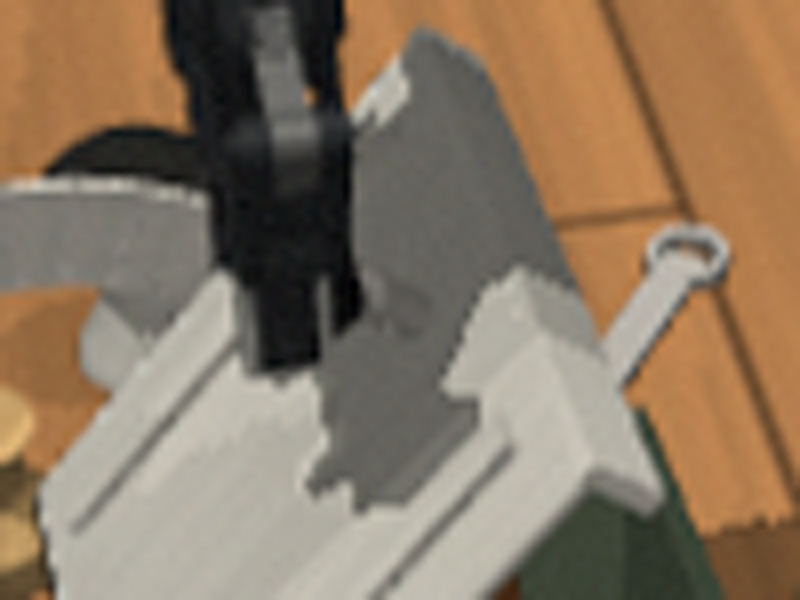

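```bash
python3 - <<'E'
from fit2 import *
S2=[((180,-89,6),(418,27)),((180,89,6),(594,470)),((0,-89,6),(42,485)),((180,-89,-10),(485,68)),((180,89,-10),(660,508))]
for S,l in((S2,"all"),(S2[:3],"nolip"),(S2[:1],"fr"),(S2[1:2],"fl")):
    f=lambda p:res(p,S,[])
    r=least_squares(f,[.58,.0746,.036,.85,0,0,0,0],loss='soft_l1',x_scale=[.1,.1,.1,.1,1,1,1,1])
    print(l,r.x[:3].round(4),np.degrees(r.x[3]).round(2))
# direct slope from scene11 fr shift
p=np.load("p2.npy")
for th in(45,50): print(th,((proj("scene",mw(p[:3],[cov(180,-89,6,np.radians(th)),cov(180,89,6,np.radians(th))]))+p[6:8]-[222,145])*8).round(0).tolist())
crop("pics/top12.png","pics/top12c.png",215,150,325,240,7)
E
```

```text
all [0.5792 0.0741 0.0447] 48.8
nolip [0.5791 0.074  0.0461] 49.84
fr [0.5792 0.074  0.046 ] 50.01
fl [0.5793 0.0741 0.0464] 49.61
45 [[464.0, 54.0], [642.0, 493.0]]
50 [[419.0, 29.0], [592.0, 468.0]]
```

View pics/top12c.png

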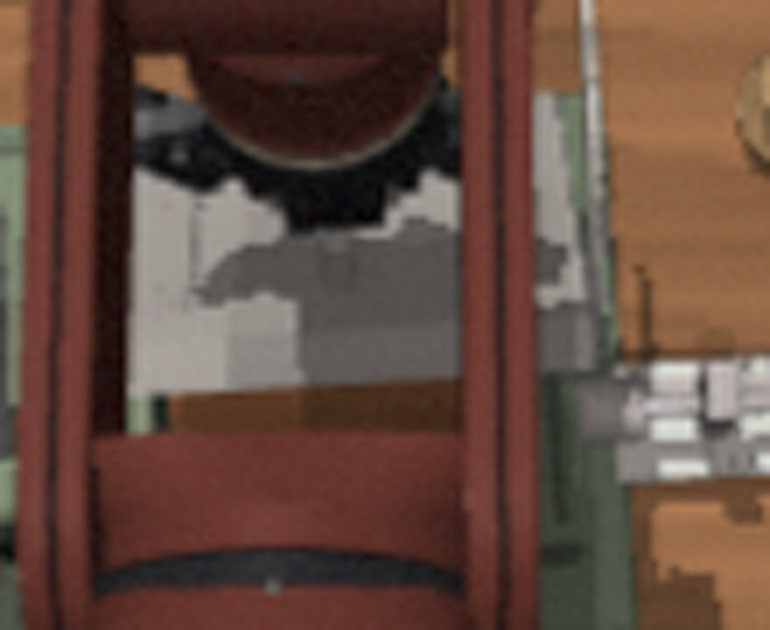

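Images put the guard at 49.8°. I'll hold a second and check that nothing creeps and the bystanders haven't moved.

```bash
python3 -m crank '[0,0,0,0,0,0,0,0,0,0,0,0,0,0,0,0,0,0,0,0,0,0,0,0,0,0,0,0,0,0,0,0,0,0,0,0,0,0,0,0,0,0,0,0,0,0,0,0,0,0,0,0,0,0,0,0]'
python3 st.py|head -1
python3 - <<'E'
from station import *
from h import *
for n in("scene","top"):
    cv2.imwrite(f"pics/{n}13.png",grab_frame(n)[:,:,::-1])
    a=cv2.imread(f"pics/{n}12.png").astype(int);b=cv2.imread(f"pics/{n}13.png").astype(int)
    d=abs(a-b).max(2);print(n,d.max(),(d>25).sum())
crop("pics/scene13.png","pics/scene13c.png",190,110,400,360,2.3)
a=cv2.imread("pics/top0.png").astype(int);b=cv2.imread("pics/top13.png").astype(int);d=abs(a-b).max(2)
for k,(x0,y0,x1,y1) in dict(gauge=(304,195,345,222),pad2=(352,170,380,198),blank=(320,153,342,176),wrench=(325,222,373,258),collar=(178,250,202,270),pad1=(203,250,230,276),brush=(243,248,308,268),tin=(138,188,170,218)).items(): print(k,(d[y0:y1,x0:x1]>40).mean().round(3))
E
```

```text
time: 19.95
tool_pos: [0.6142, 0.0774, 0.2684]
eef_rot: [-2.174, -2.259, 0.005]
contact_force: [-4.2, 6.9, -9.2]
finger_gap: 0.0348
t 19.95 tcp [0.6142 0.0774 0.2684] F [-4.2  6.9 -9.2] gap 0.0348 q [-0.    0.2   1.51  0.    1.44 -1.61]
scene 35 5
top 30 1
gauge 0.0
pad2 0.0
blank 0.0
wrench 0.001
collar 0.0
pad1 0.15
brush 0.694
tin 0.0
```

View pics/scene13c.png

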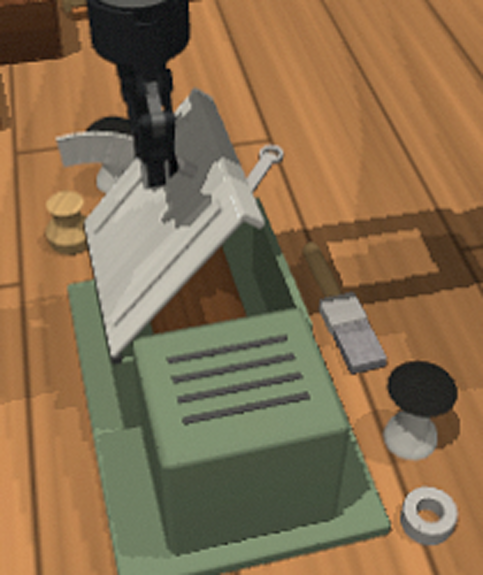

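View pics/top13.png

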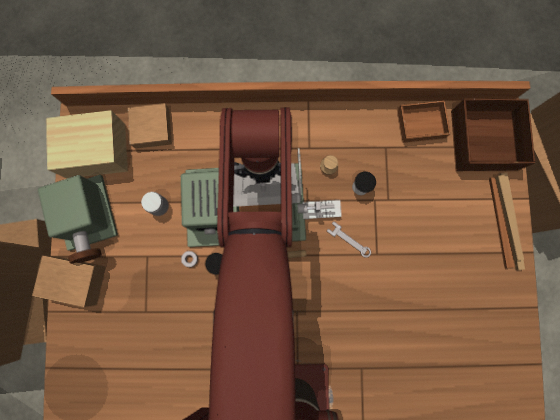

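The hold is steady, the gauge is at rest and the loose things haven't moved. Handing in.

```bash
python3 -c "
from station import *
print(finish_job()); print(sense()['time'])"
```

```text
the job is handed in; nothing more can be done
None
the job is handed in; nothing more can be done
```

The gauge check and the guard lift are both done, and I handed the job in at about 20 s with the gripper still holding the guard at about 50°.

- **Gauge:** I drew the tab out to about 30 mm and held it there for over a second. The tool's travel read 30.1 mm and the image edges agreed to about 1 mm. I then let it return to its start and let go. Later pictures show the tab at rest, unchanged from the first frame.
- **Guard:** I gripped the barrel by its end faces and lifted it. The cover's corners in the camera image put it at 49.8°, or 48.8° if the lip corners are included.
- **Disagreement:** The tool's path alone implies 52.8°. The pictures show the barrel sitting farther forward in the fingers than at the start, so it seems to have slipped a few millimetres early in the lift. I trusted the images over the tool path.
- **Not checked:** The 50° tick itself was hidden behind the fingers, so I could not check the guard directly against it.
- **Hold:** Over the last second the pose, force (about 12 N) and picture stayed steady.
- **Loose things:** Comparing top pictures shows no movement of the second pad, blank, wrench, collar or tin. The arm hid the first pad and the brush from above. In the side view they looked in place.

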